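# Lock the weld fixture with its linch pin

### The arm

A 7-joint arm with a two-finger parallel gripper is mounted at the origin on the work surface. World frame = base frame: x ahead of the robot, y to its left, z up, the work surface at z = 0. Lengths are in mm, angles in degrees, forces in N, time in s.
With the tool pointing down it reaches from about 400 to 750 mm from the base axis. Payload 19.5 kg.
Tool frame: the origin (TCP) lies midway between the tips of the shut fingers; the grasp point (between the pads) lies 19 mm behind it (bot.grip_point_offset is the distance from the TCP to the grasp point, in mm); z points along the fingers, y is the line along which they close (so a half turn about z gives the same grasp; the last joint's range is limited). The gripper opens to 85 mm and grips with 20 to 120 N. Pads are 22 mm wide; open, the fingers measure 114 mm over their backs; the gripper's body (76 mm by 85 mm) begins 54 mm behind the grasp point. The pads swing forward as they close: fully open they stand 13 mm farther back than shut.
Start: joints at [-77.332, 40.479, -1.581, 85.061, 1.261, 54.483, -4.326], TCP at [149.365, 555.234, 231.268] pointing down, gripper open.
Joint ranges: [-155.06, 155.06], [-18.47, 123.98], [-90, 86.84], [0, 140.48], [-83.41, 263.41], [0, 116], [-161.91, 161.91]. Speed limits (degrees/s): [108.29, 108.29, 147.25, 147.25, 172.46, 172.46, 172.46].

### API

Orientations are given as [roll, pitch, yaw] about the fixed x, y, z axes, in that order (R = Rz(yaw) Ry(pitch) Rx(roll)).
In Python, from cell import bot gives the robot as it stands.
- The arm moves only by the shell command python3 -m jog 'ROWS' [OPENING] [FORCE]. ROWS is JSON, a list that holds one entry, the list of rows, each a list of 4 numbers: the shift along the world's x, y, z in cm, then the turn about the world's z in degrees. A call has 1 to 10 rows; each row shifts and turns the commanded pose from where the row before left it; what a row does not reach is not made up. A row lasts 1/10 s, in which the tool goes at most 50 mm and 8.59 degrees, less where a joint would pass 70% of its speed; a pose out of reach is approached as far as the arm can. A call is refused whole if a number of a shift passes 5 or a number of a turn 8.59, either way. A call with a gripper value outside its range is refused whole. OPENING is the opening, from 0 (shut) to 1 (fully open), set as the call begins (- or left out, the last holds). The fingers move at their own pace and stop on an object; FORCE is the grip in N (left out, the last holds). Time passes only in rows, so rows that do not move let the fingers close. It gives the time, the measured TCP pose, the force, the opening and the grip force at its end, in the units of the state.
- bot.sense(): the state, without advancing time (a new reading comes with each control period).
- bot.snapshot(name): name is "scene" or "top"; returns a dict with "image" (420x560x3 uint8, red, green, blue), "range_z" (420x560 float32, mm along the optical axis (not along the pixel's ray), 0 where there is no reading), "fx", "fy", "cx", "cy" (pixels), "rvec" (rotation vector, rad) and "tvec" (3), from world to camera coordinates, as OpenCV has them. Camera axes: x right, y down, z forward; pixel columns grow to the right and rows downward; lengths in mm; the calibration is good to about 2 mm. A picture is of the moment at which its call begins.
- bot.hand_in(): hands the job in; it is judged then, once.
The state is a dict: "time_s": time; "joint_pos": joint angles; "dq": joint speeds; "tau": joint torques, N m; "ee_pos": TCP position; "tcp_rot": TCP orientation; "contact_force": force on the tool from outside, world axes, zero at the start; "torque": the same for the moment, N m; "grip_width": opening from 0.0 (shut) to 1.0 (fully open); "gripper_force": force on a finger pad.
Only numpy, scipy, OpenCV 4.12 (cv2) and the standard library are available. Lean on these libraries where they do the work, as an engineer would, in place of code of your own. Each camera call takes 0.05 s, during which the arm holds its last target. There are 200 camera calls.

### The job

Take the linch pin from its green cradle, feel for the cross hole in the weld fixture's post head (the head is clamped at no fixed place along its slide) and push the pin through until its collar is fully home against the post, then flip the sprung ring over the top of the post so that it lies shut round the pin end. Do not force it: never press pin or ring on the fixture with more than about 40 N, and leave the tin, the spare bracket and the wire brush where they are.

Things in the scene. Friction and masses are not known exactly. Their poses are not given: they have to be found in the camera images.
- pin: The linch pin (brass-coloured, about 115 g with its ring). Origin on its axis at the collar's front face, x along the shaft to the tip, z up as it lies in the cradle. Shaft: 10 mm diameter from x = 0 to 31 mm, then a bevel to 8 mm diameter at the blunt tip, x = 34 mm. Square collar, 18 mm wide and high, x = -12 to 0. Behind it the red grip tab. The ring's hinge runs along y through the collar at x = -5 mm.
- pin_tab (a point): Middle of the pin's red grip tab, on the pin axis 28 mm behind the collar's front face; axes as the pin's. The tab is 31 mm long (x), 10 mm wide (y), 14 mm high (z), with free space beside and below it: pinch it across y.
- ring (a joint): How far (rad) the pin's sprung wire ring is swung shut (4.4 mm wire, 50 mm wide at most, 22 mm at the hinge). 0: open, standing straight up from the collar (start); 1.57: shut, in line with the shaft, bow just beyond the tip. A spring works over centre: it holds the ring to either stop with about 0.25 N m, so about 6 N at the bow starts it from open; past 0.8 rad it snaps shut by itself.
- ring_bow (a point): Centre of the far bow of the ring, 43 mm from the hinge; x points away from the hinge. Swinging shut, the bow passes over the top of the post and the ring encloses the seated post.
- fixture: The weld fixture, fixed; origin at the table under the middle of its cross slide (slide_mark is at x = -11, y = -11, z = 92 mm), x level along the hole in the push direction, z up. Base plate 150 x 120 x 12 mm, folded stainless bracket 76 (x) x 84 (y) mm, top at 52 mm, blue sleeve, steel cross slide along y, 52 mm long, top at 75 mm; clamped on it the dark post head 22 (x) x 26 (y) mm, top at 106 mm.
- cradle: The green cradle, fixed to the table; origin at the table under its centre. The pin lies in it along the cradle's x, tip towards +x, axis 45 mm above the table, collar face at x = -9.5 mm; it lifts straight up out of shallow guides. The grip tab overhangs freely at the robot's side.
- tin: Bystander: round steel tin with a paper band, 64 mm diameter, 75 mm high; origin under its centre.
- spare_bracket: Bystander: loose folded bracket 70 x 60 x 40 mm; origin under its centre.
- wire_brush: Bystander: hand brush lying flat, about 200 mm long; origin under its middle.
- slide_mark (a point): Reference point of the cross slide (above its yellow tick), in the plane of the post face that looks to the robot and at the hole's height: x into the hole, z up. The head is clamped somewhere along the slide: the hole's mouth lies 4 to 18 mm from this point, along +y only. Through hole 11.2 mm wide, 22 mm long, 1 mm chamfer; a sprung ball drags a little. Seated: pin origin in this point's y-z plane.
There are look-alikes about, which are no part of the job. What is shaped like the pin but purple is not meant. There is more than one size of the fixture; the one meant has the size given above.

How it is judged (in metres and radians):
On the way, in this order (a step that is already met when the one before it is completed fails the run):
1. the pin is pushed home through the hole: collar within 2 mm of the post, ring still open (x of pin in the frame of slide_mark between -0.002 and 0.003 m and z of pin in the frame of slide_mark between -0.003 and 0.003 m and y of pin in the frame of slide_mark between 0.0025 and 0.0195 m and angle between the x axis of pin and the x axis of slide_mark, either way round below 0.1 rad and value of joint ring below 0.7 rad), for 0.2 s.
2. the ring is flipped shut over the pin end (x of pin in the frame of slide_mark between -0.002 and 0.003 m and z of pin in the frame of slide_mark between -0.003 and 0.003 m and y of pin in the frame of slide_mark between 0.0025 and 0.0195 m and angle between the x axis of pin and the x axis of slide_mark, either way round below 0.1 rad and value of joint ring above 1.45 rad), for 0.2 s.
At the end, for the whole second after the job is handed in: The pin is through the post head's cross hole with its collar within 2 mm of the post (origin within 3 mm of the hole's height and 2.5 to 19.5 mm along the slide from slide_mark, axis within 0.1 rad of the hole's), the ring is shut (its joint above 1.45 rad), and the pin is at rest (all of step 2 and linear speed of pin below 0.02 m/s); the robot touches nothing.
It fails at once if the pin is pushed, wedged or pressed against the fixture with more than 40 N (contact force between pin and fixture above 40 N).
It fails at once if the arm presses on the fixture with more than 20 N (contact force between the arm and fixture above 20 N).
It fails at once if the tin, the spare bracket or the wire brush is moved more than 25 mm (distance of any of tin, spare_bracket, wire_brush from where it was at the start of the episode above 0.025 m).
It also fails if it takes over 72 s, if anything falls off the work surface, if the arm or the gripper's body presses on something with over 40 N, if the wrist force passes 120 N, or if a joint passes its speed limit or range.

## Working session

There is one attempt and no reset: what is moved stays moved. The work goes in short steps, Python scripts to look and compute and a shell command to move; the robot and the scene stay as the last step left them, time stands still between calls to the robot, and variables do not carry over. Pictures are saved under pics/ and viewed, at most 10 in all, crops included, and the job is handed in when it is done.

```bash
ls; mkdir -p pics
cat > h.py <<'E'
import numpy as np,cv2,pickle
def cam(s):
    R=cv2.Rodrigues(np.array(s["rvec"],float))[0]; return R,np.array(s["tvec"],float).ravel()
def pts(s):
    R,t=cam(s); z=s["range_z"].astype(float); v,u=np.mgrid[:420,:560]
    P=np.stack([(u-s["cx"])/s["fx"]*z,(v-s["cy"])/s["fy"]*z,z],-1)
    return (P-t)@R
def ray(s,u,v,h):
    R,t=cam(s); d=np.array([(u-s["cx"])/s["fx"],(v-s["cy"])/s["fy"],1])@R; o=-t@R
    return o+d*(h-o[2])/d[2]
def proj(s,P):
    R,t=cam(s); p=R@np.array(P,float)+t; return p[0]/p[2]*s["fx"]+s["cx"],p[1]/p[2]*s["fy"]+s["cy"]
E
python3 - <<'E'
from cell import bot
import pickle,cv2
from h import *
for n in("scene","top"):
    s=bot.snapshot(n); pickle.dump(s,open(n+".pkl","wb")); cv2.imwrite(f"pics/{n}0.png",s["image"][:,:,::-1])
    R,t=cam(s); print(n,-t@R,s["fx"])
print(bot.sense())
E
```

```text
pics
scene [1107.59567651 -254.26987632  846.41702083] 419.91300938741
top [ 382.7231134   -28.66305606 1499.55052288] 477.38417379167174
{'time_s': 0.1, 'joint_pos': array([-77.3321126 ,  40.50709098,  -1.58339072,  85.0794376 ,
         1.25829124,  54.48283194,  -4.32745068]), 'dq': array([-0.03659767, -0.01665701, -0.02426343, -0.08111622,  0.06116945,
       -0.01498967,  0.07020811]), 'tau': array([ 1.55796442e-03, -8.84300709e+01,  1.23644371e+00, -2.36447489e+01,
        1.69995020e-02,  5.22582151e-03, -5.03432858e-06]), 'ee_pos': array([149.29843362, 555.05235876, 230.91618222]), 'tcp_rot': array([-1.79947824e+02, -9.85162642e-04,  1.64940693e+02]), 'contact_force': array([ 0.63045987, -0.14675725,  0.15325665]), 'torque': array([0.03904027, 0.0616887 , 0.03841622]), 'gripper_force': 0.0, 'grip_width': 1.0017887020729392}
```

View pics/scene0.png

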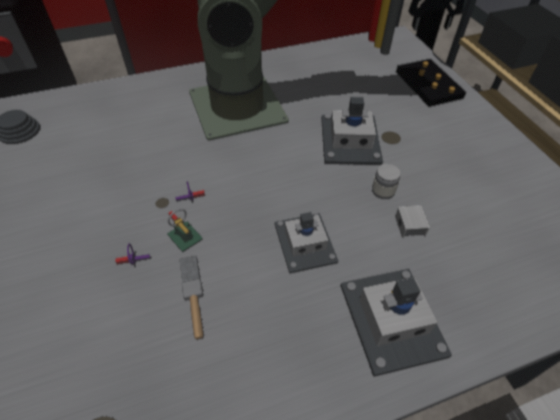

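View pics/top0.png

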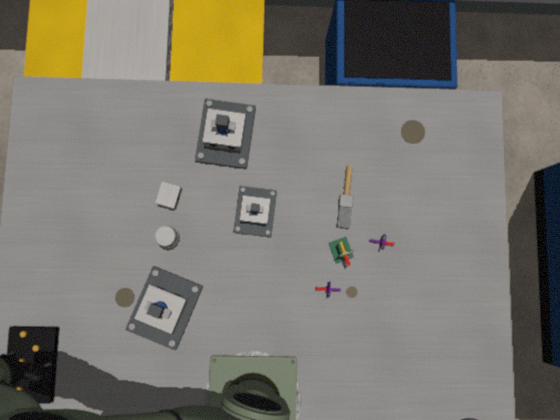

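Scene: the cradle with pin is at about (182,230) with its red tab to the robot, and the three fixtures are at (305,240), (352,135) and (395,315). Top: the cradle is at (342,252) and the middle fixture at (255,211). That fixture looks like the 150x120 mm one, and I'll verify its size.

Run:
```python
import pickle
from h import *
s=pickle.load(open("top.pkl","rb")); c=pickle.load(open("scene.pkl","rb"))
for n,q in(("top",s),("scene",c)):
    P=pts(q); print(n,"table z med",np.median(P[150:300,100:500,2]), P[np.where(q["range_z"]>0)].shape)
im=s["image"].astype(int); P=pts(s)
# plates: z 4..20 by depth
for n,q in(("top",s),("scene",c)):
    P=pts(q); hsv=cv2.cvtColor(q["image"],cv2.COLOR_RGB2HSV)
    m=((P[...,2]>5)&(P[...,2]<300)&(q["range_z"]>0)&(P[...,0]>150)).astype(np.uint8)
    k,l,st,ce=cv2.connectedComponentsWithStats(m)
    for i in range(1,k):
        if st[i,4]>60:
            w=P[l==i]; r=cv2.minAreaRect(w[:,:2].astype(np.float32)); print(n,st[i],ce[i].round(),np.round(r[0]),np.round(r[1]),round(r[2],1),w[:,2].max().round())
    H,S,V=[hsv[...,i].astype(int) for i in range(3)]
    for nm,mm in(("red",((H<8)|(H>172))&(S>130)&(V>60)),("green",(H>50)&(H<90)&(S>80)&(V>30)),("brass",(H>15)&(H<35)&(S>90)&(V>60)),("yel",(H>20)&(H<35)&(S>120)&(V>80))):
        k,l,st,ce=cv2.connectedComponentsWithStats(mm.astype(np.uint8))
        for i in range(1,k):
            if 6<st[i,4]<800 : 
                w=P[l==i]; print(n,nm,st[i],ce[i].round(1),np.median(w,0).round())
sc=6
x=cv2.resize(c["image"][200:280,255:355],None,fx=6,fy=6,interpolation=2)[:,:,::-1]
y=cv2.resize(c["image"][195:255,140:220],None,fx=7,fy=7,interpolation=2)[:,:,::-1]
cv2.imwrite("pics/a.png",x)
```

```text
top table z med 0.8831374761510948 (234309, 3)
scene table z med -0.47468459785287853 (234291, 3)
top [ 194   98   66   71 3397] [225. 133.] [828. 111.] [194. 219.] 82.1 154.0
top [337 165  18  64 625] [346. 202.] [ 631. -285.] [ 50. 204.] 85.6 30.0
top [154 182  28  28 506] [168. 195.] [618. 280.] [72. 79.] 76.7 50.0
top [ 231  186   47   55 1810] [255. 211.] [574.  13.] [142. 161.] 81.2 113.0
top [155 226  26  22 434] [167. 237.] [486. 276.] [79. 63.] 88.6 83.0
top [369 232  25  19 132] [382. 242.] [ 487. -393.] [46. 67.] 25.7 60.0
top [328 236  27  31 419] [341. 251.] [ 451. -270.] [95. 67.] 21.4 93.0
top [ 125  266   80   84 3876] [164. 308.] [279. 275.] [179. 225.] 68.7 154.0
top [314 279  28  19 135] [328. 289.] [ 334. -225.] [51. 72.] 29.6 57.0
top [   7  325   53   24 1099] [ 33. 337.] [181. 664.] [ 62. 156.] 0.1 50.0
top red [386 242   8   4  23] [389.3 243.3] [ 484. -416.   16.]
top red [344 256   6  10  34] [346.8 259.9] [ 427. -278.   52.]
top red [316 287  10   4  29] [320.4 288.1] [ 340. -201.   17.]
top green [330 238  20  24 220] [338.4 248.6] [ 465. -254.    9.]
top 
[... 1761 characters left out ...]
6] [381.5  22.5] [-178.  606.   99.]
scene brass [423  61   6   5  23] [425.2  62.9] [ 26. 679.  39.]
scene brass [436  73   5   6  24] [438.   75.3] [109. 680.  38.]
scene brass [432  82   6   6  26] [434.6  84.1] [151. 640.  39.]
scene brass [449  86   6   6  28] [451.5  88.2] [188. 682.  38.]
scene brass [482  90  78  74 587] [513.1 115.6] [-237. 1572. -590.]
scene brass [532 125  28  25  65] [546.4 137.2] [   6. 1626. -591.]
scene brass [175 218  14  16  88] [181.2 225.1] [ 457. -267.   49.]
scene brass [192 297   8  40 166] [195.3 316.7] [ 685. -287.   19.]
scene yel [377   0  12  47  92] [382.7  21.4] [-175.  608.  110.]
scene yel [176 219  12  14  51] [181.4 225.4] [ 460. -267.   50.]
```

View pics/a.png

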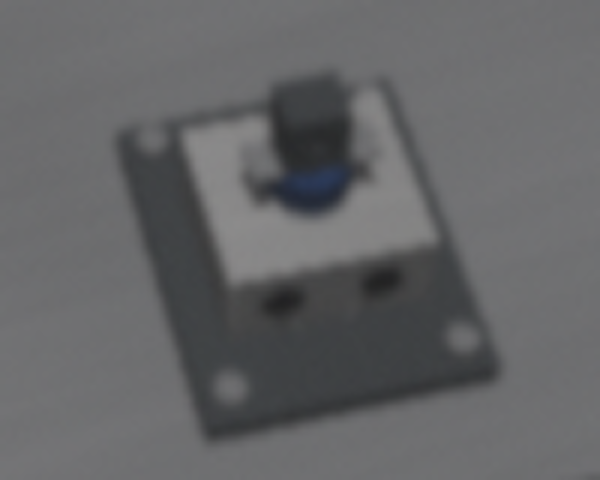

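The view shows the middle fixture's post head at about (310,115) in the crop, with a stainless slide and the yellow tick not resolvable. Its rectangle of 153x121 mm matches the size given. Next I'll measure poses precisely.

```bash
cat > m.py <<'E'
import pickle
from h import *
def run(s,c):
  for n,q,box in(("top",s,(225,180,285,245)),("scene",c,(265,195,350,285))):
    x0,y0,x1,y1=box; P=pts(q); sub=np.zeros((420,560),bool); sub[y0:y1,x0:x1]=1
    hsv=cv2.cvtColor(q["image"],cv2.COLOR_RGB2HSV); V=hsv[...,2].astype(int); S=hsv[...,1]
    z=P[...,2]
    pl=(sub&(((V<80)&(z<25))|(z>8)) ).astype(np.uint8)
    k,l,st,ce=cv2.connectedComponentsWithStats(pl); i=1+np.argmax(st[1:,4])
    ct=max(cv2.findContours((l==i).astype(np.uint8),0,1)[0],key=len).reshape(-1,2)
    # plate dark pixels only, z~12, rayed to z=12
    d=sub&(V<80)&(z>2)&(z<22); vv,uu=np.where(d&(l==i)); W=np.array([ray(q,u,v,12)[:2] for u,v in zip(uu,vv)],np.float32)
    r=cv2.minAreaRect(W); print(n,"plate",np.round(r[0],1),np.round(r[1],1),round(r[2],1))
    br=sub&(V>95)&(z>44)&(z<60); vv,uu=np.where(br); W=np.array([ray(q,u,v,52)[:2] for u,v in zip(uu,vv)],np.float32)
    r=cv2.minAreaRect(W); print(n,"bracket",np.round(r[0],1),np.round(r[1],1),round(r[2],1),len(W))
    tp=sub&(z>100); vv,uu=np.where(tp); W=np.array([ray(q,u,v,106)[:2] for u,v in zip(uu,vv)],np.float32)
    r=cv2.minAreaRect(W); print(n,"post",np.round(r[0],1),np.round(r[1],1),round(r[2],1),len(W),W.mean(0).round(1),np.median(z[tp]).round(1))
run(pickle.load(open("top.pkl","rb")),pickle.load(open("scene.pkl","rb")))
E
python3 m.py
python3 - <<'E'
import pickle
from h import *
s=pickle.load(open("top.pkl","rb")); c=pickle.load(open("scene.pkl","rb"))
for n,q,b in(("top",s,(325,235,358,272)),("scene",c,(165,205,206,255))):
    x0,y0,x1,y1=b; hsv=cv2.cvtColor(q["image"],cv2.COLOR_RGB2HSV); H,S,V=[hsv[...,i].astype(int) for i in range(3)]
    sub=np.zeros((420,560),bool); sub[y0:y1,x0:x1]=1
    for nm,mm,h in(("red",((H<8)|(H>172))&(S>130)&(V>50),50),("brass",(H>15)&(H<35)&(S>90)&(V>50),48),("green",(H>45)&(H<95)&(S>60),5)):
        vv,uu=np.where(mm&sub); W=np.array([ray(q,u,v,h)[:2] for u,v in zip(uu,vv)],np.float32)
        r=cv2.minAreaRect(W); print(n,nm,len(W),W.mean(0).round(1),np.round(r[0],1),np.round(r[1],1),round(r[2],1))
a=cv2.resize(c["image"][200:255,160:215],None,fx=8,fy=8,interpolation=2); b=cv2.resize(s["image"][230:275,320:365],(440,440),interpolation=2)
cv2.imwrite("pics/pin.png",np.hstack([cv2.resize(a,(400,400)),cv2.resize(b,(400,400))])[:,:,::-1])
E
```

```text
top plate [532.3  11.3] [38.2 75.9] 13.0
top bracket [575.    5.6] [83.9 77.6] 84.7 519
top post [583.8   5.1] [183.  119.9] 82.1 80 [577.5   0.8] 107.5
scene plate [578.8   3.3] [118.7 152.6] 84.2
scene bracket [576.6   4.7] [84.1 75.5] 84.1 621
scene post [621.9 -17.8] [159.8 233.8] 72.2 132 [5.866e+02 2.000e-01] 105.2
top red 34 [ 427.5 -277.9] [ 426.6 -278.9] [28.3 11. ] 27.2
top brass 57 [ 464.3 -264.8] [ 461.5 -264.9] [48.4 16.5] 22.8
top green 263 [ 462.6 -261.8] [ 460.9 -266.2] [66.3 56.7] 21.2
scene red 17 [ 430.4 -278.2] [ 430.4 -278.2] [13.6  7. ] 23.5
scene brass 88 [ 458.6 -266.9] [ 460.3 -265.4] [50.1 15.7] 23.5
scene green 299 [ 466.7 -267.3] [ 459.3 -266.6] [65.3 55. ] 21.6
```

View pics/pin.png

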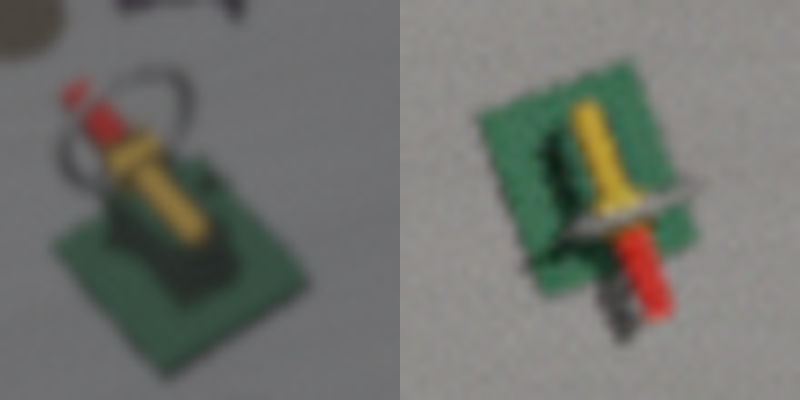

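The left half of the pin picture (scene camera) shows the tab running up-left from the collar at (130,155), with the ring standing open. In the right half (top camera) the tab is at (645,275) and the shaft points up to (590,110). Cradle is at about (460,-266) with yaw 21.5; fixture is at about (576.5,4.5) with yaw -5.6. I'm moving to above the tab.

```bash
python3 -m jog '[[[3.14,-1.94,0,-5.5],[3.14,-1.94,0,-5.5],[3.14,-1.94,0,-5.5],[3.14,-1.94,0,-5.5],[3.14,-1.94,0,-5.5],[3.14,-1.94,0,-5.5],[3.14,-1.94,0,-5.5],[3.14,-1.94,0,-5.5],[1.75,-3.75,0,-5.5],[1.75,-3.75,0,-5.5]]]' 1 60
python3 -m jog '[[[1.75,-3.75,0,-5.5],[1.75,-3.75,0,-5.5],[1.75,-3.75,0,-5.5],[1.75,-3.75,0,-5.5],[1.75,-3.75,0,-5.5],[1.75,-3.75,0,-5.5],[-0.67,-4.17,0,-5.5],[-0.67,-4.17,0,-5.5],[-0.67,-4.17,0,-5.5],[-0.67,-4.17,0,-5.5]]]'
python3 -m jog '[[[-0.67,-4.17,0,-5.5],[-0.67,-4.17,0,-5.5],[-1.87,-3.25,0,-5.5],[-1.87,-3.25,0,-5.5],[-1.87,-3.25,0,-5.5],[-1.87,-3.25,0,-5.5],[0,0,0,0],[0,0,0,0]]]'
python3 - <<'E'
import pickle
from h import *
for n,b in(("top",(225,180,285,245)),("scene",(265,195,350,285))):
    q=pickle.load(open(n+".pkl","rb")); x0,y0,x1,y1=b; P=pts(q); z=P[...,2]; V=q["image"].max(2).astype(int)
    sub=np.zeros((420,560),bool); sub[y0:y1,x0:x1]=1
    k,l,st,ce=cv2.connectedComponentsWithStats((sub&(z>99)&(z<115)&(V<110)).astype(np.uint8)); i=1+np.argmax(st[1:,4])
    vv,uu=np.where(l==i); W=np.array([ray(q,u,v,106)[:2] for u,v in zip(uu,vv)],np.float32); r=cv2.minAreaRect(W)
    print(n,st[i],np.round(r[0],1),np.round(r[1],1),round(r[2],1),W.mean(0).round(1))
    print(V[max(st[i,1]-5,0):st[i,1]+st[i,3]+5,st[i,0]-5:st[i,0]+st[i,2]+5])
E
```

```text
time_s: 1.1
ee_pos: [436.1, 323.6, 230.8]
tcp_rot: [-180.0, 0.0, 109.7]
contact_force: [0.2, -0.6, 0.6]
grip_width: 0.999
gripper_force: 0.0
time_s: 2.1
ee_pos: [513.2, -68.3, 231.1]
tcp_rot: [-180.0, 0.0, 54.7]
contact_force: [0.7, 0.7, -0.9]
grip_width: 0.999
gripper_force: 0.0
time_s: 2.9
ee_pos: [425.3, -280.5, 231.1]
tcp_rot: [-180.0, 0.0, 21.9]
contact_force: [0.3, 0.4, 1.1]
grip_width: 0.996
gripper_force: 0.0
top [251 204   9   8  55] [574.1   4.1] [24.2 19.5] 81.8 [573.9   4.6]
[[181 180 180 181 184 181 183 181 183 184 183 185 186 186 184 186 182 183
  181]
 [180 181 181 182 181 182 181 180 183 183 184 183 185 185 185 184 184 186
  187]
 [179 178 178 181 181 183 182 180 181 182 183 182 184 185 185 184 184 184
  183]
 [179 179 179 179 177 172 170 168 173 172 177 180 183 185 183 184 184 182
  185]
 [181 175 176 180 176 141 130 127 130 133 151 161 167 176 182 186 185 184
  186]
 [176 166 167 179 167 120  96  95  95  98 110 110 119 141 177 186 185 185
  184]
 [162 160 162 165 152 109  90  90  91  90  92  86  85 121 169 181 184 183
  188]
 [153 155 158 155 136 105  95  88  94  90
[... 2345 characters left out ...]
34 133 128 108  74  50  48  51  53  52  50  49  47  47  46  48  52
   74  99 112 118 124 128]
 [134 134 131 126 107  76  49  44  46  47  47  46  45  44  44  44  45  53
   75  99 110 113 119 127]
 [129 127 126 120 102  74  51  44  44  45  45  46  47  46  45  44  45  56
   77 100 110 113 119 126]
 [122 119 119 115 102  78  54  45  45  46  47  47  51  51  48  45  47  57
   81 103 111 112 115 121]
 [117 113 114 112 105  87  64  47  45  44  46  48  51  52  49  46  49  57
   79  99 107 108 109 118]
 [117 111 112 112 110  97  75  54  46  45  45  47  49  50  50  50  52  59
   73  87  95 102 112 121]
 [117 108 109 113 112 105  85  62  50  48  49  50  52  57  59  61  62  61
   66  72  78  95 117 127]]
```

Post centre is at about (576.3,4), so the hole offset is about 11 mm ±2. Descending on the tab.

```bash
python3 -m jog '[[[0.05,0.05,-5,-0.4],[0,0,-5,0],[0,0,-4,0],[0,0,-2.5,0],[0,0,-2,0],[0,0,-1.8,0],[0,0,0,0],[0,0,0,0]]]' 0.5 60
python3 - <<'E'
from cell import bot
import cv2,pickle
from h import *
c=bot.snapshot("scene"); s=bot.snapshot("top")
a=cv2.resize(c["image"][180:255,140:215],(400,400),interpolation=2); b=cv2.resize(s["image"][225:285,315:375],(400,400),interpolation=2)
cv2.imwrite("pics/g.png",np.hstack([a,b])[:,:,::-1])
E
```

```text
time_s: 3.7
ee_pos: [426.4, -279.2, 28.6]
tcp_rot: [-180.0, -0.0, 21.6]
contact_force: [-0.5, -0.3, -1.1]
grip_width: 0.499
gripper_force: 0.0
```

View pics/g.png

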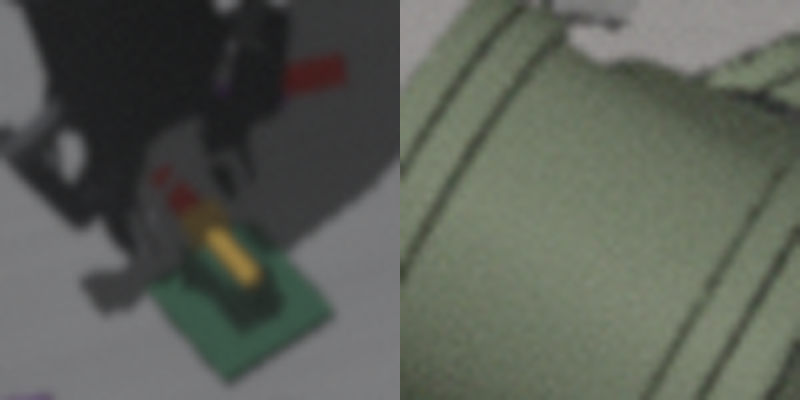

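The tab, at about (175,190) in the left crop, sits between the fingers; the top view is blocked by the arm. Closing.

```bash
python3 -m jog '[[[0,0,0,0],[0,0,0,0],[0,0,0,0],[0,0,0,0],[0,0,0,0],[0,0,0,0],[0,0,0,0],[0,0,0,0]]]' 0 70
python3 -m jog '[[[0,0,0.5,0],[0,0,1,0],[0,0,1,0],[0,0,2,0],[0,0,3,0],[0,0,3,0],[0,0,0,0],[0,0,0,0]]]'
python3 - <<'E'
from cell import bot
import cv2
from h import *
c=bot.snapshot("scene"); cv2.imwrite("pics/l.png",cv2.resize(c["image"][140:240,120:240],(720,600),interpolation=2)[:,:,::-1])
E
```

```text
time_s: 4.6
ee_pos: [426.3, -279.7, 28.7]
tcp_rot: [180.0, -0.0, 21.5]
contact_force: [-0.1, 0.5, 7.2]
grip_width: 0.098
gripper_force: 68.5
time_s: 5.4
ee_pos: [426.3, -279.5, 133.9]
tcp_rot: [180.0, -0.0, 21.6]
contact_force: [0.5, -0.1, -2.3]
grip_width: 0.102
gripper_force: 68.3
```

View pics/l.png

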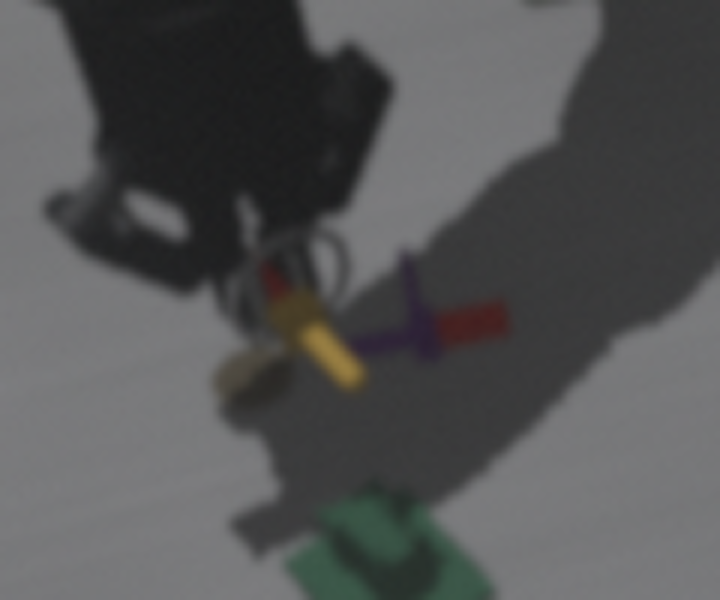

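The pin is held, clear of the cradle, with the ring still open and the shaft at about (335,355). Moving to in front of the post.

```bash
python3 -m jog '[[[0.8,3.66,0,-3.4],[0.8,3.66,0,-3.4],[0.8,3.66,0,-3.4],[0.8,3.66,0,-3.4],[0.8,3.66,0,-3.4],[0.8,3.66,0,-3.4],[0.8,3.66,0,-3.4],[0.8,3.66,0,-3.4],[0,0,0,0],[0,0,0,0]]]'
cat > pinm.py <<'E'
from cell import bot
from h import *
P0=np.array(bot.sense()["ee_pos"])
yaw=np.deg2rad(-5.6); f=np.array([np.cos(yaw),np.sin(yaw),0]); l=np.array([-f[1],f[0],0])
for n in("scene","top"):
    q=bot.snapshot(n); hsv=cv2.cvtColor(q["image"],cv2.COLOR_RGB2HSV); H,S,V=[hsv[...,i].astype(int) for i in range(3)]
    u,v=proj(q,P0+f*40+[0,0,16]); 
    m=(H>12)&(H<38)&(S>90)&(V>40); M=np.zeros_like(m); u,v=int(u),int(v); M[max(v-20,0):v+20,u-20:u+20]=m[max(v-20,0):v+20,u-20:u+20]
    W=pts(q)[M]; D=(W-P0); a=D@f; b=D@l
    print(n,len(W)); 
    vv,uu=np.where(M)
    h=P0[2]+16.4
    Rr=np.array([ray(q,x,y,h) for x,y in zip(uu,vv)])-P0 if len(uu) else np.zeros((0,3))
    for i in np.argsort(a)[::max(1,len(a)//14)]: print(uu[i],vv[i],"depth fwd %.1f lat %.1f z %.1f | rayed fwd %.1f lat %.1f"%(a[i],b[i],D[i,2],Rr[i]@f,Rr[i]@l))
E
python3 pinm.py
```

```text
time_s: 6.45
ee_pos: [489.7, 13.5, 132.5]
tcp_rot: [180.0, 0.1, -5.6]
contact_force: [0.1, -0.2, -1.1]
grip_width: 0.103
gripper_force: 68.5
scene 111
304 187 depth fwd -96.4 lat 52.1 z -136.6 | rayed fwd 36.3 lat 5.6
296 179 depth fwd 10.4 lat -6.0 z 18.9 | rayed fwd 8.1 lat -5.2
298 180 depth fwd 17.4 lat -3.3 z 22.1 | rayed fwd 12.2 lat -1.7
300 180 depth fwd 20.8 lat 0.3 z 24.7 | rayed fwd 13.3 lat 2.8
301 181 depth fwd 23.5 lat 1.9 z 23.8 | rayed fwd 16.9 lat 4.1
297 182 depth fwd 25.0 lat -7.9 z 24.6 | rayed fwd 17.7 lat -5.6
301 182 depth fwd 26.8 lat 1.0 z 24.2 | rayed fwd 19.9 lat 3.3
298 184 depth fwd 27.5 lat -6.1 z 20.2 | rayed fwd 24.2 lat -5.0
303 185 depth fwd 28.6 lat 5.6 z 15.0 | rayed fwd 29.9 lat 5.1
300 186 depth fwd 32.0 lat -2.6 z 17.3 | rayed fwd 31.2 lat -2.3
302 187 depth fwd 36.8 lat 0.7 z 18.3 | rayed fwd 35.2 lat 1.2
303 188 depth fwd 42.8 lat 1.2 z 21.1 | rayed fwd 38.7 lat 2.6
301 191 depth fwd 46.3 lat -4.3 z 16.4 | rayed fwd 46.3 lat -4.3
303 191 depth fwd 50.2 lat -0.9 z 19.7 | rayed fwd 47.4 lat 0.1
302 194 depth fwd 56.9 lat -5.1 z 18.1 | rayed fwd 55.4 lat -4.6
304 195 depth fwd 59.5 lat -1.1 z 16.5 | rayed fwd 59.3 lat -1.1
top 0
```

Pin in hand: collar at 28 mm, tip at 61 mm ahead of the TCP and axis about 16 mm above it, as expected. Lowering to hole height and approaching to about 4 mm short.

```bash
python3 -m jog '[[[0,0,-2.5,0],[0,0,-2.2,0],[0,0,-0.9,0],[0,0,-0.1,0],[0,0,0,0],[0,0,0,0]]]'
python3 -m jog '[[[0.3,-0.03,0,0],[0.3,-0.03,0,0],[0.3,-0.03,0,0],[0.2,-0.02,0,0],[0,0,0,0],[0,0,0,0]]]'
```

```text
time_s: 7.15
ee_pos: [490.4, 12.9, 77.1]
tcp_rot: [-180.0, -0.1, -5.7]
contact_force: [0.6, 0.4, -0.5]
grip_width: 0.097
gripper_force: 68.5
time_s: 7.75
ee_pos: [501.0, 12.0, 76.2]
tcp_rot: [-180.0, 0.0, -5.7]
contact_force: [-0.2, -0.6, -0.7]
grip_width: 0.1
gripper_force: 68.5
```

```bash
for i in 1 2 3; do :; done; python3 -m jog '[[[0.1,-0.01,-0.05,0],[0.1,-0.01,0,0],[0.1,-0.01,0,0],[0,0,0,0]]]'
```

```text
time_s: 8.15
ee_pos: [504.2, 11.7, 75.8]
tcp_rot: [-180.0, -0.0, -5.7]
contact_force: [-0.6, 0.2, -1.4]
grip_width: 0.097
gripper_force: 68.5
```

```bash
python3 -m jog '[[[0.1,-0.01,0,0],[0,0,0,0]]]'; python3 -m jog '[[[0.1,-0.01,0,0],[0,0,0,0]]]'
```

```text
time_s: 8.35
ee_pos: [505.2, 11.6, 75.8]
tcp_rot: [-180.0, -0.0, -5.7]
contact_force: [0.9, 0.3, -1.7]
grip_width: 0.1
gripper_force: 68.5
time_s: 8.55
ee_pos: [506.2, 11.5, 75.8]
tcp_rot: [-180.0, -0.0, -5.7]
contact_force: [-0.2, -0.2, -2.0]
grip_width: 0.098
gripper_force: 68.5
```

```bash
for k in 1; do python3 -m jog '[[[0.1,-0.01,0,0],[0,0,0,0]]]'; done | grep -E "ee_pos|force:"; python3 -m jog '[[[0.1,-0.01,0,0],[0,0,0,0]]]'| grep -E "ee_pos|force:"
```

```text
ee_pos: [507.2, 11.4, 75.8]
contact_force: [-0.5, -0.5, -1.5]
gripper_force: 68.5
ee_pos: [508.2, 11.3, 75.8]
contact_force: [-0.0, -0.8, -1.4]
gripper_force: 68.5
```

```bash
python3 -m jog '[[[0.1,-0.01,0,0],[0,0,0,0]]]'| grep -E "ee_pos|force:"
```

```text
ee_pos: [509.2, 11.2, 75.8]
contact_force: [0.4, -0.4, -1.8]
gripper_force: 68.5
```

```bash
python3 -m jog '[[[0.1,-0.01,0,0],[0,0,0,0]]]'| grep -E "ee_pos|force:";python3 -m jog '[[[0.1,-0.01,0,0],[0,0,0,0]]]'| grep -E "ee_pos|force:"
```

```text
ee_pos: [510.2, 11.1, 75.7]
contact_force: [0.8, 0.6, -1.8]
gripper_force: 68.5
ee_pos: [511.1, 11.0, 75.8]
contact_force: [-0.1, 0.8, -1.2]
gripper_force: 68.5
```

```bash
python3 -m jog '[[[0.1,-0.01,0,0],[0,0,0,0]]]'| grep -E "ee_pos|force:"
```

```text
ee_pos: [512.2, 10.9, 75.8]
contact_force: [-0.9, 0.1, -1.2]
gripper_force: 68.5
```

```bash
python3 -m jog '[[[0.1,-0.01,0,0],[0,0,0,0]]]'| grep -E "ee_pos|force:"
```

```text
ee_pos: [513.1, 10.8, 75.7]
contact_force: [-0.2, 0.1, -2.5]
gripper_force: 68.5
```

No contact although the tip should be about 8 mm past the face plane, so it seems to have entered the hole. Continuing in small steps, watching for ball drag.

```bash
python3 -m jog '[[[0.1,-0.01,0,0],[0.1,-0.01,0,0],[0,0,0,0]]]'| grep -E "ee_pos|force:"
```

```text
ee_pos: [515.3, 10.6, 75.7]
contact_force: [1.3, -0.6, -3.2]
gripper_force: 68.2
```

```bash
python3 -m jog '[[[0.1,-0.01,0,0],[0.1,-0.01,0,0],[0,0,0,0]]]'| grep -E "ee_pos|force:"
```

```text
ee_pos: [517.2, 10.4, 75.7]
contact_force: [0.3, -0.2, -4.2]
gripper_force: 68.2
```

```bash
python3 -m jog '[[[0.1,-0.01,0,0],[0.1,-0.01,0,0],[0,0,0,0]]]'| grep -E "ee_pos|force:"
```

```text
ee_pos: [519.4, 10.2, 75.8]
contact_force: [1.6, -0.3, -4.5]
gripper_force: 68.1
```

```bash
python3 -m jog '[[[0,0,-0.03,0],[0.1,-0.01,0,0],[0.1,-0.01,0,0],[0,0,0,0]]]'| grep -E "ee_pos|force:"
```

```text
ee_pos: [521.3, 10.0, 75.5]
contact_force: [1.7, 0.4, -4.3]
gripper_force: 68.2
```

```bash
python3 -m jog '[[[0.1,-0.01,0,0],[0.1,-0.01,0,0],[0,0,0,0]]]'| grep -E "ee_pos|force:"
```

```text
ee_pos: [523.3, 9.8, 75.5]
contact_force: [1.6, 1.1, -4.0]
gripper_force: 68.2
```

```bash
python3 -m jog '[[[0.1,-0.01,0,0],[0.1,-0.01,0,0],[0,0,0,0]]]'| grep -E "ee_pos|force:"
```

```text
ee_pos: [525.3, 9.6, 75.5]
contact_force: [0.2, 0.0, -3.2]
gripper_force: 68.2
```

```bash
python3 -m jog '[[[0.1,-0.01,0,0],[0.1,-0.01,0,0],[0.1,-0.01,0,0],[0,0,0,0]]]'| grep -E "ee_pos|force:"
```

```text
ee_pos: [528.4, 9.3, 75.5]
contact_force: [1.4, 0.6, -4.3]
gripper_force: 68.2
```

```bash
python3 -m jog '[[[0.1,-0.01,0,0],[0.1,-0.01,0,0],[0.1,-0.01,0,0],[0,0,0,0]]]'| grep -E "ee_pos|force:"
```

```text
ee_pos: [531.3, 9.0, 75.5]
contact_force: [0.4, 0.3, -3.3]
gripper_force: 68.2
```

```bash
python3 -m jog '[[[0.1,-0.01,0,0],[0.1,-0.01,0,0],[0,0,0,0]]]'| grep -E "ee_pos|force:"; python3 pinm.py | cut -c1-300
```

```text
ee_pos: [533.4, 8.8, 75.5]
contact_force: [1.8, 0.8, -4.4]
gripper_force: 68.2
scene 55
307 209 depth fwd 6.2 lat 12.5 z 10.0 | rayed fwd 11.2 lat 10.7
304 209 depth fwd 14.4 lat 2.2 z 22.6 | rayed fwd 9.5 lat 3.9
300 210 depth fwd 15.7 lat -7.8 z 23.5 | rayed fwd 10.1 lat -6.0
303 210 depth fwd 17.2 lat -1.1 z 23.4 | rayed fwd 11.8 lat 0.8
306 210 depth fwd 18.0 lat 5.9 z 22.2 | rayed fwd 13.5 lat 7.6
304 211 depth fwd 19.6 lat 0.7 z 22.0 | rayed fwd 15.3 lat 2.2
303 211 depth fwd 20.8 lat -2.2 z 24.3 | rayed fwd 14.7 lat -0.0
301 212 depth fwd 21.7 lat -7.2 z 23.2 | rayed fwd 16.5 lat -5.4
305 212 depth fwd 23.5 lat 1.9 z 22.7 | rayed fwd 18.7 lat 3.6
306 211 depth fwd 24.8 lat 3.6 z 27.4 | rayed fwd 16.4 lat 6.7
302 213 depth fwd 26.2 lat -6.1 z 24.6 | rayed fwd 19.9 lat -3.9
310 225 depth fwd 51.5 lat 6.4 z 7.7 | rayed fwd 57.7 lat 4.0
307 222 depth fwd 52.7 lat -2.0 z 23.0 | rayed fwd 47.9 lat -0.2
309 222 depth fwd 53.0 lat 2.7 z 21.9 | rayed fwd 49.0 lat 4.2
306 225 depth fwd 54.4 lat -4.4 z 14.9 | rayed fwd 55.5 lat -4.8
307 224 depth fwd 56.8 lat -3.1 z 21.2 | rayed fwd 53.4 lat -1.8
308 225 depth fwd 58.7 lat -1.2 z 19.3 | rayed fwd 56.6 lat -0.4
309 225 depth fwd 60.2 lat 0.6 z 20.6 | rayed fwd 57.2 lat 1.8
309 226 depth fwd 62.8 lat -0.1 z 20.5 | rayed fwd 59.9 lat 1.0
top 0
```

The shaft tip shows on the far side of the post and the collar on the near side, so the pin is through. Now seating in small steps.

```bash
python3 -m jog '[[[0.1,-0.01,0,0],[0.1,-0.01,0,0],[0,0,0,0]]]'| grep -E "ee_pos|force:"
```

```text
ee_pos: [535.3, 8.6, 75.5]
contact_force: [1.7, 0.0, -4.2]
gripper_force: 68.2
```

```bash
python3 -m jog '[[[0.1,-0.01,0,0],[0,0,0,0]]]'| grep -E "ee_pos|force:"
```

```text
ee_pos: [536.2, 8.5, 75.5]
contact_force: [0.4, -0.2, -4.3]
gripper_force: 68.2
```

```bash
python3 -m jog '[[[0.1,-0.01,0,0],[0,0,0,0]]]'| grep -E "ee_pos|force:"
```

```text
ee_pos: [537.2, 8.4, 75.5]
contact_force: [1.1, -0.6, -3.3]
gripper_force: 68.2
```

```bash
python3 -m jog '[[[0.05,-0.005,0,0],[0,0,0,0]]]'| grep -E "ee_pos|force:"
```

```text
ee_pos: [537.6, 8.4, 75.5]
contact_force: [0.4, 0.0, -4.6]
gripper_force: 68.2
```

```bash
python3 -m jog '[[[0.05,-0.005,0,0],[0,0,0,0]]]'| grep -E "ee_pos|force:"
```

```text
ee_pos: [537.6, 8.4, 75.4]
contact_force: [-4.5, 1.1, -2.4]
gripper_force: 68.3
```

```bash
python3 -m jog '[[[0.05,-0.005,0,0],[0,0,0,0]]]'| grep -E "ee_pos|force:"
```

```text
ee_pos: [537.7, 8.4, 75.4]
contact_force: [-8.2, 0.3, -1.0]
gripper_force: 68.6
```

```bash
python3 -m jog '[[[0.05,-0.005,0,0],[0,0,0,0]]]'| grep -E "ee_pos|force:"
```

```text
ee_pos: [537.7, 8.4, 75.3]
contact_force: [-12.0, 0.9, 0.9]
gripper_force: 68.9
```

```bash
python3 -m jog '[[[0.05,-0.005,0,0],[0,0,0,0]]]'| grep -E "ee_pos|force:"
```

```text
ee_pos: [537.7, 8.4, 75.3]
contact_force: [-16.2, 0.3, 3.5]
gripper_force: 69.2
```

```bash
python3 -m jog '[[[0.05,-0.005,0,0],[0,0,0,0]]]'| grep -E "ee_pos|force:"
```

```text
ee_pos: [537.8, 8.4, 75.2]
contact_force: [-18.9, 1.9, 5.3]
gripper_force: 69.5
```

Hard stop at x=537.7, where the collar was expected to seat. Relieving the force, then releasing and rising.

```bash
python3 -m jog '[[[-0.1,0.01,0,0],[-0.1,0.01,0,0],[0,0,0,0],[0,0,0,0]]]'| grep -E "ee_pos|force:|time"; python3 -m jog '[[[0,0,0,0],[0,0,0,0],[0,0,0,0],[0,0,0,0],[0,0,0,0]]]' 0.4
python3 - <<'E'
from cell import bot
import cv2
from h import *
c=bot.snapshot("scene"); cv2.imwrite("pics/r.png",cv2.resize(c["image"][160:250,260:368],(720,600),interpolation=2)[:,:,::-1])
E
```

```text
time_s: 15.35
ee_pos: [537.7, 8.4, 75.4]
contact_force: [-6.1, 0.2, -1.9]
gripper_force: 68.2
time_s: 15.85
ee_pos: [538.2, 8.3, 75.5]
tcp_rot: [-180.0, -0.0, -5.7]
contact_force: [-0.9, -0.8, 0.4]
grip_width: 0.399
gripper_force: 0.0
```

View pics/r.png

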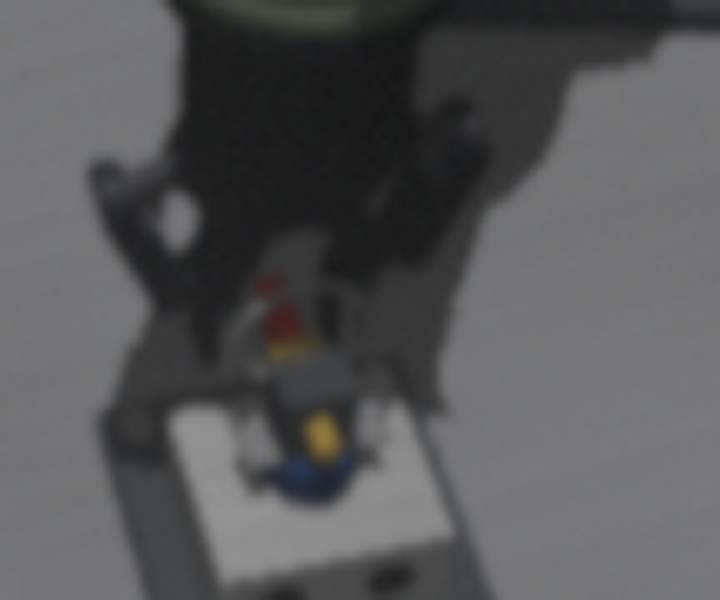

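Collar against the near face at (290,350), tip out at (320,435), ring still open behind the post. Rising and backing off, then shutting the fingers.

```bash
python3 -m jog '[[[0,0,1,0],[0,0,2,0],[0,0,3,0],[0,0,4,0],[0,0,2.5,0],[-1,0.1,0,0],[0,0,0,0]]]' 0.4| grep -E "ee_pos|force:|time"; python3 -m jog '[[[0,0,0,0],[0,0,0,0],[0,0,0,0],[0,0,0,0],[0,0,0,0],[0,0,0,0]]]' 0 20
```

```text
time_s: 16.6
ee_pos: [527.5, 9.5, 201.6]
contact_force: [0.1, -0.0, -0.9]
gripper_force: 0.0
time_s: 17.2
ee_pos: [528.1, 9.3, 200.4]
tcp_rot: [-180.0, 0.0, -5.7]
contact_force: [0.5, 1.0, 0.9]
grip_width: -0.001
gripper_force: 0.0
```

Down to z≈117, then push forward along the pin at bow height.

```bash
python3 -m jog '[[[0,0,-3,0],[0,0,-3,0],[0,0,-2,0],[0,0,-0.35,0],[0,0,0,0]]]'| grep -E "ee_pos|force:|time"; python3 -m jog '[[[0.5,-0.05,0,0],[0.5,-0.05,0,0],[0.4,-0.04,0,0],[0.3,-0.03,0,0],[0,0,0,0]]]'| grep -E "ee_pos|force:|time"
```

```text
time_s: 17.7
ee_pos: [528.1, 9.2, 117.2]
contact_force: [-0.2, -0.6, 1.8]
gripper_force: 0.0
time_s: 18.2
ee_pos: [545.4, 7.6, 117.1]
contact_force: [0.4, 0.5, 1.0]
gripper_force: 0.0
```

```bash
python3 -m jog '[[[0.2,-0.02,0,0],[0.2,-0.02,0,0],[0.1,-0.01,0,0],[0,0,0,0]]]'| grep -E "ee_pos|force:|time"
```

```text
time_s: 18.6
ee_pos: [549.6, 7.2, 117.0]
contact_force: [-5.9, 0.4, 4.5]
gripper_force: 2.8
```

```bash
python3 -m jog '[[[0.2,-0.02,0,0],[0.2,-0.02,0,0],[0.1,-0.01,0,0],[0,0,0,0]]]'| grep -E "ee_pos|force:|time"
```

```text
time_s: 19.0
ee_pos: [554.5, 6.7, 116.8]
contact_force: [-5.1, -0.0, 2.4]
gripper_force: 2.6
```

The ring is turning at about 6 N. Continuing.

```bash
python3 -m jog '[[[0.3,-0.03,0,0],[0.3,-0.03,0,0],[0.2,-0.02,0,0],[0,0,0,0]]]'| grep -E "ee_pos|force:|time"
```

```text
time_s: 19.4
ee_pos: [562.3, 6.0, 116.5]
contact_force: [-6.1, 0.9, -2.1]
gripper_force: 2.9
```

```bash
python3 -m jog '[[[0.3,-0.03,0,0],[0.3,-0.03,0,0],[0.2,-0.02,0,0],[0,0,0,0]]]'| grep -E "ee_pos|force:|time"
```

```text
time_s: 19.8
ee_pos: [569.8, 5.5, 116.2]
contact_force: [-6.9, 2.9, -5.5]
gripper_force: 3.7
```

```bash
python3 -m jog '[[[0.3,-0.03,0,0],[0.3,-0.03,0,0],[0.2,-0.02,0,0],[0,0,0,0]]]'| grep -E "ee_pos|force:|time"
```

```text
time_s: 20.2
ee_pos: [578.0, 4.7, 116.2]
contact_force: [-4.3, 1.2, -3.2]
gripper_force: 2.5
```

```bash
python3 -m jog '[[[0.3,-0.03,0,0],[0.2,-0.02,0,0],[0,0,0,0]]]'| grep -E "ee_pos|force:|time"
```

```text
time_s: 20.5
ee_pos: [584.5, 3.6, 117.0]
contact_force: [0.4, -0.3, -0.8]
gripper_force: 0.0
```

```bash
python3 -m jog '[[[0.3,-0.03,0,0],[0.2,-0.02,0,0],[0,0,0,0]]]'| grep -E "ee_pos|force:|time"
```

```text
time_s: 20.8
ee_pos: [589.3, 3.2, 116.9]
contact_force: [0.3, 0.4, -0.1]
gripper_force: 0.0
```

The contact force vanished, so the ring has snapped. Lifting clear, backing away and looking.

```bash
python3 -m jog '[[[0,0,1,0],[0,0,3,0],[0,0,4,0],[0,0,4,0],[-4,0,2,0],[-4,0,2,0],[-3,3,0,0],[0,4,0,0],[0,4,0,0],[0,4,0,0]]]'| grep -E "ee_pos|force:|time"
python3 - <<'E'
from cell import bot
import cv2
from h import *
c=bot.snapshot("scene"); s=bot.snapshot("top"); a=c["image"][195:255,275:335]; b=s["image"][185:235,230:280]
cv2.imwrite("pics/e.png",np.hstack([cv2.resize(a,(400,400),interpolation=2),cv2.resize(b,(400,400),interpolation=2)])[:,:,::-1])
E
```

```text
time_s: 21.8
ee_pos: [478.7, 154.9, 277.9]
contact_force: [1.0, -0.7, 0.1]
gripper_force: 0.0
```

View pics/e.png

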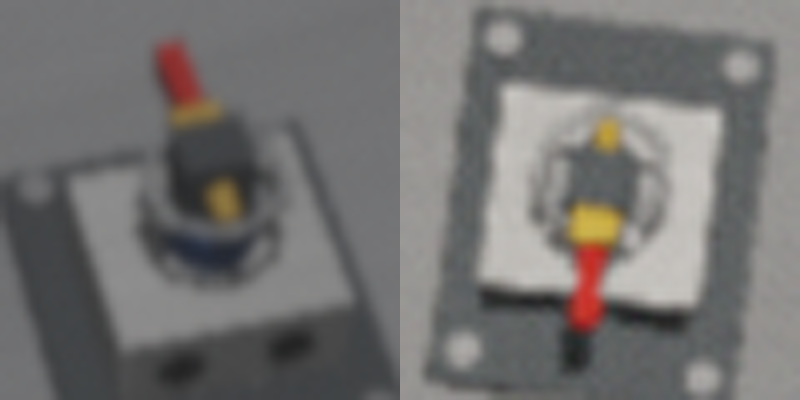

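The ring lies round the post and pin tip, with the bow at (225,225) on the left and (610,105) on the right. The collar is flush to the post at (595,222).

```bash
python3 -m jog '[[[0,0,0,0],[0,0,0,0]]]'|head -2; python3 -c "
from cell import bot
print(bot.hand_in())"
```

```text
time_s: 22.1
ee_pos: [479.1, 152.3, 277.5]
the job is handed in; nothing more can be done
None
```

The pin is fully home in the post hole and the ring is shut round its end, as far as the last pictures show; I handed the job in at about 22 s, the highest contact force I read was about 20 N, and no verdict came back.

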